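Swing the label printer over the carton and leave it standing there

TASK

Swing the heavy label printer on its free-running pivot arm round to the left (+y) until its head is centred over the white label on the carton, bring it to a standstill there, and take the hand away: watch it stay centred by itself, untouched, for at least 5 seconds before you finish. Push it calmly by its yellow side pads only: no hard shove, no fast swing, never into its end stops and never touching its grey top and front cover. Leave the other things on the bench alone.

Things in the scene. Friction and masses are not known exactly. Their poses are not given: they have to be found in the camera images.
- boom (a joint): angle (rad) of the printer arm about the post: 0 = arm along the post's -x, growing as the head swings to the robot's left (+y). End stops at -0.75 and 0.75; starts at -0.62 to -0.42. Keep it below 0.8 rad/s. Moment of inertia nominally 0.53 kg m2 (hidden -20 to +30 %), damping about 0.035 N m s/rad, dry friction about 0.002 N m: it coasts for seconds.
- post_axis (a point): point on the vertical pivot axis, 170 mm above the bench; the post (base 150 mm across) stands on the far side of the bench
- post: the fixed steel post that carries the printer arm; origin at the foot of the pivot axis, on the bench; its -x axis is the direction of arm angle 0
- head (a point): centre of the printer head, 330 mm from the pivot axis, 170 mm above the bench. The head is a white block 136 mm along the arm, 130 mm across, from 125 to 225 mm above the bench, too wide to grip; a red line on its top and a red strip down its front mark its middle. A grey beam 110 mm wide, top at 191 mm, joins it to the post.
- pad_right: yellow sprung pad on the head's right (-y) side, 130 mm along the arm, 128 to 208 mm above the bench. Its flat face stands 90 mm from the head's middle plane and yields up to 22 mm against a 120 N/m spring with almost no damping: pushing it left accelerates the arm. Origin under the head's centre at bench height when unpressed; -x points along the arm away from the post, +y in the swing direction.
- pad_left: the same pad on the left (+y) side, pushed to the right to brake the arm; mirror image of pad_right
- cover: grey no-touch cover: the head's top (up to 225 mm above the bench, 134 mm wide) and front face (406 mm from the pivot axis), and the dark strip on the beam; origin under the head's centre at bench height
- label (a point): middle of the white label (100 x 150 mm) on the brown carton, 92 mm above the bench, 330 mm from the pivot axis: the head can stand exactly over it. The carton (220 mm along the arm x 210 x 90 mm high) is fixed under the swing path; red tape along its middle line shows on its top and its end face towards the robot, in front of the head.
- tape_roll: orange tape roll lying flat, 100 mm across, 45 mm high, origin at the centre of its underside; leave it alone
- gift_box: gold box 90 x 90 x 70 mm, origin at the centre of its underside; leave it alone
- pen_cup: blue cup 76 mm across, 95 mm high, origin at the centre of its underside; leave it alone

How it is judged:
By the outcome, as a careful person would: the job done as asked, in the order asked, and still so for the second after the job is handed in, with the robot touching nothing.
It also fails if it takes over 48 s, if anything falls off the work surface, if the arm or the gripper's body presses on something with over 40 N, if the wrist force passes 120 N, or if a joint passes its speed limit or range.

ROBOT

A 6-joint arm with a two-finger parallel gripper is mounted at the origin on the work surface. World frame = base frame: x ahead of the robot, y to its left, z up, the work surface at z = 0. Lengths are in m, angles in rad, forces in N, time in s.
With the tool pointing down it reaches from about 0.25 to 0.775 m from the base axis. Payload 4 kg.
Tool frame: the origin (TCP) lies midway between the tips of the shut fingers; the grasp point (between the pads) lies 19 mm behind it (robot.grasp_offset is the distance from the TCP to the grasp point, in m); z points along the fingers, y is the direction in which the jaws open and shut (so a half turn about z gives the same grasp; the last joint's range is limited). The gripper opens to 94 mm and grips with 3 to 60 N. Pads are 16 mm wide; open, the fingers measure 119 mm over their backs; the gripper's body (75 mm by 177 mm) begins 78 mm behind the grasp point.
Start: joints at [-1.374, 0.087, 1.371, -0, 1.684, -0.103], TCP at [0.162, -0.525, 0.206] pointing down, gripper open.
Joint ranges: [-3.1, 3.1], [-0.76, 2.03], [0.27, 2.55], [-1.08, 4.22], [0.17, 2.65], [-2.57, 2.57]. Speed limits (rad/s): [2.79, 2.79, 3.14, 3.14, 3.14, 3.14].

INTERFACE

Orientations are given as [roll, pitch, yaw] about the fixed x, y, z axes, in that order (R = Rz(yaw) Ry(pitch) Rx(roll)).
In Python, from bench import status, viewer, order, robot gives the robot as it stands. The module is installed in compiled form; this text tells all that it offers.
- The arm moves only by the tool move_arm, never from a script. Its argument "targets" is a list of rows, each a list of 3 entries, a list of its own where there are three numbers: the shift along the tool's x, y, z in mm, then the turn, a rotation vector about the tool's x, y, z in degrees, then the opening, from -1 (shut) to 1 (fully open). A call has 1 to 20 rows; each row is the pose to reach, as a shift and turn from the pose commanded when the call began, along the tool's axes at that moment; what a row does not reach only later rows make up. A row lasts 1/8 s, in which the tool goes at most 62.5 mm and 10.7 degrees, less where a joint would pass 70% of its speed; a pose out of reach is approached as far as the arm can. A call with a gripper value outside its range is refused whole. The fingers move at their own pace and stop on an object; the grip force is fixed at half the most. Time passes only in rows, so rows that repeat a pose let the fingers close. It gives the time, the measured TCP pose, the force and the opening at its end, in the units of the state.
- status.get_obs(): the state, without advancing time (a new reading comes with each control period).
- viewer.snapshot(name): name is "side" or "top"; returns the picture (400x640x3 uint8, red, green, blue); there is no depth.
- viewer.camera_model(name): a dict with "K" (3x3 intrinsics, pixels), "D" ([k1, k2, p1, p2, k3] as OpenCV has them; the pictures are not rectified), "xyz" and "attitude" of the camera in the world. Camera axes: x right, y up, looking along -z (the intrinsics and any distortion apply to the point x, -y, -z); pixel columns grow to the right and rows downward; lengths in m; the calibration is good to about 2 mm. A picture is of the moment at which its call begins. camera_model takes no time and is no camera call.
- order.close_job(): hands the job in, once; it reports no verdict.
The state is a dict: "time": time; "joint_positions": joint angles; "qvel": joint speeds; "joint_torque": joint torques, N m; "tool_pos": TCP position; "ee_rot": TCP orientation; "wrist_force": force on the tool from outside, world axes, zero at the start; "wrist_torque": the same for the moment, N m; "width": finger opening in m.
Only numpy, scipy, OpenCV 4.12 (cv2) and the standard library are available. Lean on these libraries where they do the work, as an engineer would, in place of code of your own. Each camera call takes 0.05 s, during which the arm holds its last target. There are 200 camera calls.

## Working session

There is one attempt and no reset: what is moved stays moved. The work goes in short steps, Python scripts to look and compute and a tool call to move; the robot and the scene stay as the last step left them, time stands still between calls to the robot, and variables do not carry over. Pictures are saved under pics/ and viewed, about 8 in all and at most 12, crops included, and the job is handed in when it is done.

Besides the shell and the picture viewer there is one more tool, called after "Call:" as name([rows], argument=value, ...), one row to a line, values as JSON. move_arm: Moves the arm, as the interface text tells. Its arguments: {"type":"object","properties":{"targets":{"type":"array"}},"required":["targets"]}

```bash
mkdir -p pics; ls
python3 - <<'E'
from bench import status, viewer, order, robot
import cv2,numpy as np
print(status.get_obs())
for n in("top","side"):
    im=viewer.snapshot(n); cv2.imwrite(f"pics/{n}0.png",im[:,:,::-1]); print(n,viewer.camera_model(n))
print([a for a in dir(robot) if a[0]!='_'])
E
```

```text
pics
{'time': 0.0, 'joint_positions': array([-1.37411681e+00,  8.79727190e-02,  1.37223708e+00, -2.82161574e-05,
        1.68360404e+00, -1.03062283e-01]), 'qvel': array([ 0.00071693, -0.00059333,  0.00081538,  0.00122262,  0.00126484,
        0.00077264]), 'joint_torque': array([ 2.06243685e-04, -3.40175843e+01, -3.02425826e+01,  7.18417531e-02,
        3.29363951e-02, -1.57209074e-04]), 'tool_pos': array([ 0.16229882, -0.52493522,  0.20430322]), 'ee_rot': array([-3.13938037e+00, -2.00620440e-04,  2.99738435e-01]), 'wrist_force': array([-0.12664384, -0.21149964, -0.13585128]), 'wrist_torque': array([ 0.01968739, -0.03071393, -0.04256072]), 'width': 0.09405297426829069}
top {'K': array([[490.43960658,   0.        , 324.77329747],
       [  0.        , 490.43960658, 194.88344427],
       [  0.        ,   0.        ,   1.        ]]), 'D': array([-0.13220265,  0.        ,  0.        ,  0.        ,  0.        ]), 'xyz': array([ 0.30834096, -0.03677916,  1.54782365]), 'attitude': array([ 1.88482145e-01, -4.09199645e-04, -1.55724162e+00])}
side {'K': array([[425.03927322,   0.        , 319.34516316],
       [  0.        , 425.03927322, 193.72392004],
       [  0.        ,   0.        ,   1.        ]]), 'D': array([0.03986437, 0.        , 0.        , 0.        , 0.        ]), 'xyz': array([ 0.64019419, -0.47368574,  1.38573255]), 'attitude': array([0.32802732, 0.00632719, 0.11493285])}
['IKError', 'grasp_offset']
```

View pics/top0.png

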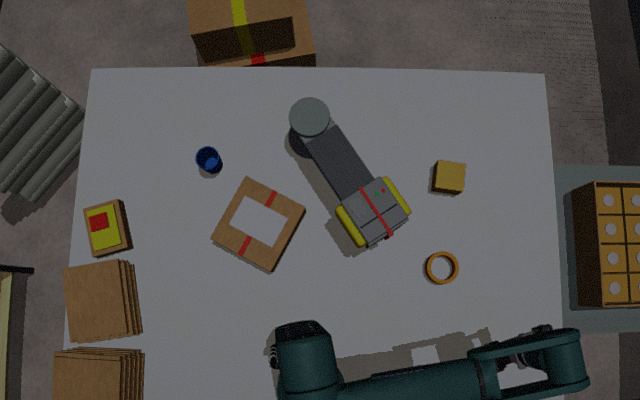

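View pics/side0.png

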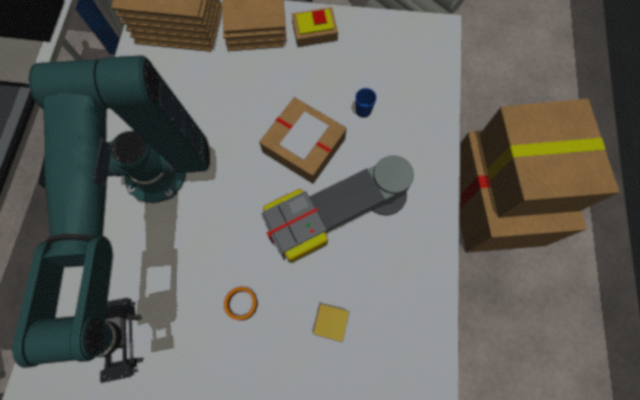

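The top view shows the post cap at about (310,117), the head at (375,213) swung right, and the carton with its label at (259,222). The tape roll is at (442,267), the gift box at (448,177) and the cup at (208,160). In the side view the head is at (297,222), the post cap at (393,175) and the label at (303,139). Next I'll measure these positions.

```bash
cat > h.py <<'E'
import cv2,numpy as np,time
from bench import status, viewer
from scipy.spatial.transform import Rotation as Ro
def ray(n,uv):
    c=viewer.camera_model(n); p=cv2.undistortPoints(np.float64(uv).reshape(-1,1,2),c["K"],c["D"])[:,0]
    d=np.c_[p[:,0],-p[:,1],-np.ones(len(p))]@Ro.from_euler("xyz",c["attitude"]).as_matrix().T
    return c["xyz"],d
def plane(n,uv,z):
    o,d=ray(n,uv); return o+d*((z-o[2])/d[:,2])[:,None]
def red(im):
    h=cv2.cvtColor(im,cv2.COLOR_RGB2HSV); H,S,V=h[...,0],h[...,1],h[...,2]
    return (((H<6)|(H>174))&(S>150)&(V>60)).astype(np.uint8)
def yel(im):
    h=cv2.cvtColor(im,cv2.COLOR_RGB2HSV); return cv2.inRange(h,(24,150,60),(33,255,255))
def blobs(m,amin=15):
    n,l,s,c=cv2.connectedComponentsWithStats(m); return [(c[i].round(1),s[i]) for i in range(1,n) if s[i][4]>=amin],l
E
python3 - <<'E'
from h import *
for n in("top","side"):
    im=cv2.imread(f"pics/{n}0.png")[:,:,::-1].copy()
    for nm,m in(("red",red(im)),("yel",yel(im))):
        for c,s in blobs(m)[0]: print(n,nm,c,s, plane(n,c,.225 if nm=="red" else .208)[0].round(3))
    h=cv2.cvtColor(im,cv2.COLOR_RGB2HSV)
    # label: bright pixels closed off by the carton
    cen=(259,222) if n=="top" else (303,139)
    w=((h[...,1]<40)&(h[...,2]>150)).astype(np.uint8)
    k,l,s,c=cv2.connectedComponentsWithStats(w); i=l[cen[1],cen[0]]
    cs,_=cv2.findContours((l==i).astype(np.uint8),0,1); r=cv2.minAreaRect(cs[0])
    print("label",c[i],s[i],plane(n,[c[i],r[0]],.092).round(4)); b=plane(n,cv2.boxPoints(r),.092); print(b.round(3),np.linalg.norm(np.diff(b,axis=0),axis=1).round(3))
    cap=(310,117) if n=="top" else (393,175)
    print("cap hsv",h[cap[1],cap[0]])
    t=h[cap[1],cap[0]].astype(int); m=cv2.inRange(h,tuple(int(x) for x in np.maximum(t-[12,25,18],0)),tuple(int(x) for x in t+[12,25,18]))
    m=cv2.morphologyEx(m,cv2.MORPH_OPEN,np.ones((5,5))); k,l,s,c=cv2.connectedComponentsWithStats(m); i=l[cap[1],cap[0]]
    print("cap",c[i],s[i],[plane(n,c[i],z)[0].round(3) for z in(.2,.23,.26,.3)])
E
```

```text
top red [257.6  58.7] [251  54  15  11 116] [0.965 0.169 0.225]
top red [376.1 212. ] [359 187  34  50 189] [ 0.515 -0.175  0.225]
top red [270.5 198.4] [265 191  12  16  83] [0.549 0.115 0.225]
top red [ 98.3 221.5] [ 89 213  19  18 249] [0.476 0.599 0.225]
top red [244.1 245.6] [238 236  13  20 103] [0.418 0.182 0.225]
top yel [238.4  12.5] [230   0  18  27 350] [1.13  0.239 0.208]
top yel [439.7 170.5] [437 168   8   5  15] [ 0.639 -0.358  0.208]
top yel [396.7 195.1] [382 177  29  38 240] [ 0.566 -0.234  0.208]
top yel [105.4 229.2] [ 86 204  36  47 845] [0.457 0.584 0.208]
top yel [350.1 225.4] [336 205  30  41 381] [ 0.479 -0.105  0.208]
label [319.5 199.5] [     0      0    640    400 256000] [[ 0.5716 -0.0179  0.092 ]
 [ 0.5716 -0.0179  0.092 ]]
[[ 1.294  1.162  0.092]
 [ 1.321 -1.164  0.092]
 [-0.038 -1.006  0.092]
 [-0.068  0.959  0.092]] [2.325 1.369 1.965]
cap hsv [110  19  82]
cap [319.5 199.5] [     0      0    640    400 256000] [array([ 0.552, -0.019,  0.2  ]), array([ 0.547, -0.02 ,  0.23 ]), array([ 0.541, -0.02 ,  0.26 ]), array([ 0.534, -0.021,  0.3  ])]
side red 
[... 370 characters left out ...]
 0.526 0.208]
side yel [556.6 147.1] [ 509  137   96   21 1240] [1.275 0.15  0.208]
side yel [281.8 199.2] [264 190  38  20 152] [ 0.48  -0.105  0.208]
side yel [306.3 247. ] [285 232  42  30 503] [ 0.569 -0.237  0.208]
side yel [334.  324.3] [315 308  33  32 561] [ 0.667 -0.434  0.208]
label [303.612 134.924] [ 282  114   44   43 1000] [[0.5048 0.1649 0.092 ]
 [0.5051 0.165  0.092 ]]
[[0.434 0.125 0.092]
 [0.5   0.256 0.092]
 [0.577 0.205 0.092]
 [0.51  0.077 0.092]] [0.147 0.092 0.144]
cap hsv [ 77  17 107]
cap [393.76039783 173.20976492] [ 375  156   39   36 1106] [array([0.8  , 0.016, 0.2  ]), array([0.796, 0.003, 0.23 ]), array([ 0.792, -0.009,  0.26 ]), array([ 0.787, -0.026,  0.3  ])]
```

```bash
cat >> h.py <<'E'
def headline(n,im,piv=None):
    m=red(im); ys,xs=np.nonzero(m); P=plane(n,np.c_[xs,ys],.225)[:,:2]
    m2=plane(n,np.c_[xs,ys],.092)[:,:2]; lab=np.array([.505,.165])
    if piv is None: piv=np.array([.81,-.015])
    r=np.linalg.norm(P-piv,axis=1); ok=(r<.385)&(r>.26)&(np.linalg.norm(m2-lab,axis=1)>.0)
    return P[ok]
E
python3 - <<'E'
from h import *
L=[];res=[]
for n in("top","side"):
    im=cv2.imread(f"pics/{n}0.png")[:,:,::-1].copy(); h=cv2.cvtColor(im,cv2.COLOR_RGB2HSV)
    cen=(259,222) if n=="top" else (303,139); cap=(310,117) if n=="top" else (393,175)
    g=h[...,2]; print(n,"V,S label",h[cen[1],cen[0]])
    for nm,p,lo,tol,zs in(("label",cen,None,None,(.092,)),("cap",cap,None,None,(.2,.23,.26,.3))):
        f=cv2.GaussianBlur(im,(3,3),0).copy(); mk=np.zeros((402,642),np.uint8)
        cv2.floodFill(f,mk,p,(0,0,0),(10,)*3,(10,)*3,cv2.FLOODFILL_FIXED_RANGE*0+4+(255<<8)+cv2.FLOODFILL_MASK_ONLY) if nm=="cap" and 0 else cv2.floodFill(f,mk,p,(0,0,0),(25,)*3,(25,)*3,4+(255<<8)+cv2.FLOODFILL_MASK_ONLY+cv2.FLOODFILL_FIXED_RANGE)
        mk=mk[1:-1,1:-1]; cs,_=cv2.findContours(mk,0,1); c=max(cs,key=cv2.contourArea); r=cv2.minAreaRect(c)
        print(nm,r,[plane(n,r[0],z)[0].round(4) for z in zs])
        if nm=="cap": res.append(ray(n,r[0]))
    # carton tape line
    B=[(270.5,198.4),(244.1,245.6)] if n=="top" else [(323.7,146.7),(283.7,122.7)]
    T=plane(n,B,.09)[:,:2]; print("tape",T.round(4))
    P=headline(n,im); P=P[P[:,1]<0]
    v=cv2.fitLine(P.astype(np.float32),2,0,.001,.001).ravel(); print("head line",v.round(4),len(P))
    d=T[0]-T[1]; A=np.c_[d,-v[:2]]; s=np.linalg.solve(A,v[2:]-T[0]); print("intersect",(T[0]+s[0]*d).round(4))
(o1,d1),(o2,d2)=res; d1,d2=d1[0],d2[0]
s=np.linalg.lstsq(np.c_[d1,-d2],o2-o1,rcond=None)[0]; print("cap 2view",o1+s[0]*d1,o2+s[1]*d2)
E
```

```text
top V,S label [115  13 121]
label ((257.92889404296875, 220.84634399414062), (49.17091751098633, 32.84833908081055), 28.300758361816406) [array([0.504 , 0.1658, 0.092 ])]
cap ((333.21075439453125, 175.48184204101562), (165.00967407226562, 76.15501403808594), 54.605201721191406) [array([ 0.6214, -0.0569,  0.2   ]), array([ 0.6145, -0.0564,  0.23  ]), array([ 0.6075, -0.056 ,  0.26  ]), array([ 0.5982, -0.0554,  0.3   ])]
tape [[0.5733 0.1305]
 [0.4292 0.2049]]
head line [ 0.8692  0.4944  0.5293 -0.1694] 152
intersect [ 8.267e-01 -2.000e-04]
side V,S label [103  11 157]
label ((303.73876953125, 134.67596435546875), (27.49901008605957, 42.41372299194336), 36.38435363769531) [array([0.5051, 0.1658, 0.092 ])]
cap ((351.65936279296875, 201.173828125), (56.42799758911133, 136.95486450195312), 67.22962188720703) [array([ 0.6831, -0.0859,  0.2   ]), array([ 0.682 , -0.0957,  0.23  ]), array([ 0.6809, -0.1055,  0.26  ]), array([ 0.6795, -0.1186,  0.3   ])]
tape [[0.5769 0.1301]
 [0.4313 0.204 ]]
head line [ 0.9492  0.3147  0.5474 -0.1628] 111
intersect [ 0.9143 -0.0412]
cap 2view [ 0.65549083 -0.05906701  0.05337161] [ 0.68813842 -0.04034352  0.06067616]
```

Run:
```python
from h import *
res=[]
for n,cap in(("top",(310,117)),("side",(393,175))):
    im=cv2.imread(f"pics/{n}0.png"); g=cv2.cvtColor(im,cv2.COLOR_BGR2GRAY)
    x,y=cap; c=cv2.HoughCircles(cv2.resize(g[y-45:y+45,x-45:x+45],None,fx=4,fy=4,interpolation=cv2.INTER_CUBIC),cv2.HOUGH_GRADIENT,1,200,param1=80,param2=15,minRadius=64,maxRadius=104)[0,0]/4
    p=c[:2]+[x-45.4,y-45.4]; print(n,p,c[2],[plane(n,p,z)[0].round(4) for z in(.2,.225,.25,.275)]); res.append(ray(n,p))
(o1,d1),(o2,d2)=res; d1,d2=d1[0],d2[0]
s=np.linalg.lstsq(np.c_[d1,-d2],o2-o1,rcond=None)[0]; print("cap 2view",o1+s[0]*d1,o2+s[1]*d2)
C=((o1+s[0]*d1+o2+s[1]*d2)/2)[:2]
lab=np.array([.5046,.1658]); print("dist to label",np.linalg.norm(lab-C), "ang label",np.arctan2(lab[1]-C[1],C[0]-lab[0]))
for n,q in(("top",(376,212)),("side",(291,222))):
    im=cv2.imread(f"pics/{n}0.png")[:,:,::-1].copy(); bs,l=blobs(red(im)); i=l[q[1]-2:q[1]+3,q[0]-2:q[0]+3].max()
    ys,xs=np.nonzero(l==i); P=plane(n,np.c_[xs,ys],.225)[:,:2]; r=np.linalg.norm(P-C,axis=1); P=P[r<.385]
    v=cv2.fitLine(P.astype(np.float32),2,0,.001,.001).ravel(); print(n,v,r.min(),r.max(), "ang by line",-np.arctan(v[1]/v[0]),"mean ang",np.arctan2(P[:,1].mean()-C[1],C[0]-P[:,0].mean()))
```

```text
top [308.725 117.225] 20.525 [array([0.7937, 0.0157, 0.2   ]), array([0.7847, 0.0147, 0.225 ]), array([0.7757, 0.0138, 0.25  ]), array([0.7666, 0.0128, 0.275 ])]
side [385.475 193.725] 21.4 [array([ 0.7797, -0.0518,  0.2   ]), array([ 0.7768, -0.0607,  0.225 ]), array([ 0.7738, -0.0696,  0.25  ]), array([ 0.7709, -0.0785,  0.275 ])]
cap 2view [0.83159639 0.01981965 0.09462961] [ 0.79385046 -0.00905585  0.07991369]
dist to label 0.34738165239648844 ang label 0.4800145567147578
top [ 0.8295146   0.55848503  0.5340277  -0.16228047] 0.26469195919299865 0.4224606948132235 ang by line -0.5925583 mean ang -0.5415925540133211
side [ 0.8257094   0.56409574  0.5348571  -0.16170792] 0.2645501696031642 0.4177571002961424 ang by line -0.5993377 mean ang -0.5413981099837294
```

Four checks agree on the pivot at about (0.797, 0.015). The cap in two views, the label plus 330 mm along the tape, and the head line all meet there, and the label lies at a radius of 329 mm. The head angle is -0.594, the target is +0.477, and the swing needed is 1.07 rad. I'm moving to stand off the right pad with shut fingers.

Call:
move_arm([
  [[50,-6,5],[0,0,-10.7],-1],
  [[100,-12,10],[0,0,-21.4],-1],
  [[150,-18,15],[0,0,-32.1],-1],
  [[200,-24,20],[0,0,-42.8],-1],
  [[250,-30,25],[0,0,-53.5],-1],
  [[300,-36,30],[0,0,-64.2],-1],
  [[350,-42,35],[0,0,-74.9],-1],
  [[400,-48,40],[0,0,-85.6],-1],
  [[450,-54,45],[0,0,-96.3],-1],
  [[502,-60,54],[0,0,-107],-1],
  [[502,-60,54],[0,0,-107],-1],
  [[492,-90,54],[0,0,-107],-1],
  [[484,-118,54],[0,0,-107],-1],
  [[484,-118,54],[0,0,-107],-1],
  [[484,-118,54],[0,0,-107],-1],
])

```text
time: 1.98
tool_pos: [0.5897, -0.271, 0.1518]
ee_rot: [-3.141, 0.001, 2.166]
wrist_force: [-0.0, 0.6, 0.5]
width: 0.0006
```

```bash
cat >> h.py <<'E'
C=np.array([.797,.0148]); PH=.4767
def ang(n="top"):
    t=status.get_obs()["time"]; im=viewer.snapshot(n).copy(); bs,l=blobs(red(im),8)
    ys,xs=np.nonzero(red(im)); P=plane(n,np.c_[xs,ys],.225)[:,:2]-C; r=np.linalg.norm(P,axis=1); a=np.arctan2(P[:,1],-P[:,0]); L=l[ys,xs]
    # carton tapes (z .09) are excluded: seen on z .09 they lie on the label's line
    Q=plane(n,np.c_[xs,ys],.09)[:,:2]-C; rq=np.linalg.norm(Q,axis=1); aq=np.arctan2(Q[:,1],-Q[:,0])
    ok=(r>.262)&(r<.395)&(abs(a)<.8)&~((abs(aq-PH)<.06)&(abs(rq-.33)>.068)&(rq<.45)&(rq>.2)&(abs(a-PH)>.02))
    if ok.sum()<20: return t,None,ok.sum(),im
    a=a[ok]; m=np.median(a); k=abs(a-m)<.03; return t,a[k].mean(),k.sum(),im
def tcp():
    o=status.get_obs(); p=o["tool_pos"]; q=p[:2]-C; return o["time"],p.round(4),"r",np.hypot(*q).round(4),"a",np.arctan2(q[1],-q[0]).round(4),"yaw",o["ee_rot"].round(4),"F",o["wrist_force"].round(2)
E
python3 - <<'E'
from h import *
print(tcp()); t,a,k,im=ang(); print(t,a,k)
u=im[100:300,280:520]; cv2.imwrite("pics/a.png",cv2.resize(u,None,fx=3,fy=3)[:,:,::-1])
E
```

```text
(1.975, array([ 0.5897, -0.271 ,  0.1518]), 'r', np.float64(0.353), 'a', np.float64(-0.9432), 'yaw', array([-3.1414e+00,  1.2000e-03,  2.1657e+00]), 'F', array([-0.  ,  0.59,  0.46]))
1.975 -0.593005289580179 74
```

View pics/a.png

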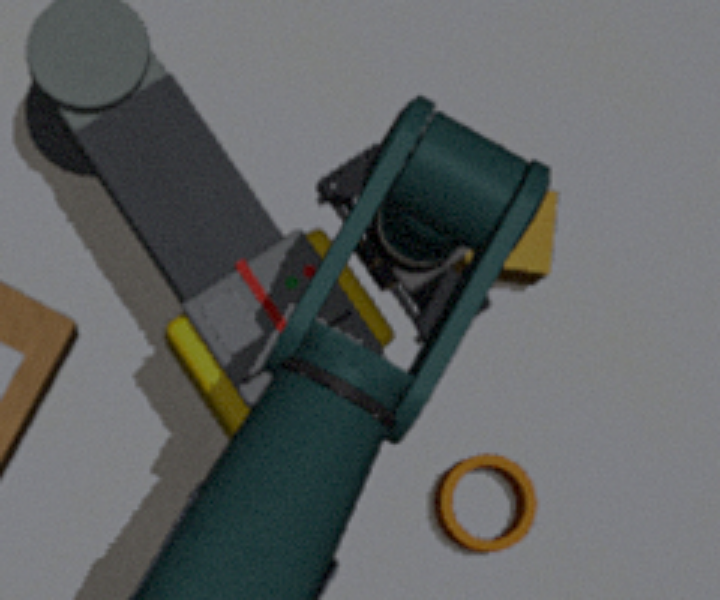

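The hand stands beside the right pad, with a gap of about 23 mm and the red line visible at (265,295). Tool x now lies along the swing direction, so I'm giving it the calm elastic push at about 33 mm/s.

Call:
move_arm([
  [[5,0,0],[0,0,0],-1],
  [[10,0,0],[0,0,0],-1],
  [[14,0,0],[0,0,0],-1],
  [[18,0,0],[0,0,0],-1],
  [[22,0,0],[0,0,0],-1],
  [[26,0,0],[0,0,0],-1],
  [[30,0,0],[0,0,0],-1],
  [[34,0,0],[0,0,0],-1],
  [[38,0,0],[0,0,0],-1],
  [[42,0,0],[0,0,0],-1],
  [[46,0,0],[0,0,0],-1],
  [[50,0,0],[0,0,0],-1],
  [[54,0,0],[0,0,0],-1],
  [[54,0,0],[0,0,0],-1],
  [[50,0,0],[0,0,0],-1],
])

```text
time: 3.9
tool_pos: [0.562, -0.2284, 0.1516]
ee_rot: [3.142, 0.0, 2.168]
wrist_force: [0.1, -0.3, 0.0]
width: 0.0005
```

Run:
```python
from h import *
print(tcp())
for i in range(4): print(*ang()[:3]);
```

```text
(3.9, array([ 0.562 , -0.2284,  0.1516]), 'r', np.float64(0.3382), 'a', np.float64(-0.8026), 'yaw', array([3.1415e+00, 3.0000e-04, 2.1676e+00]), 'F', array([ 0.13, -0.26,  0.03]))
3.9 -0.4140453620396328 87
3.95 -0.4052969082493681 91
4.0 -0.395207448426082 95
4.05 -0.3863741832923802 98
```

The arm is coasting at about 0.185 rad/s. I'm taking the hand up and over the head, then down on the left side beyond the expected braking point.

Call:
move_arm([
  [[-6,0,-50],[0,0,0],-1],
  [[-6,0,-105],[0,0,0],-1],
  [[-6,0,-155],[0,0,0],-1],
  [[36,27,-160],[0,0,6],-1],
  [[78,53,-160],[0,0,12],-1],
  [[120,80,-160],[0,0,18],-1],
  [[162,106,-160],[0,0,24],-1],
  [[204,133,-160],[0,0,30],-1],
  [[246,160,-160],[0,0,36],-1],
  [[288,186,-160],[0,0,42],-1],
  [[330,213,-160],[0,0,48],-1],
  [[372,240,-160],[0,0,54],-1],
  [[413,266,-160],[0,0,60.6],-1],
  [[413,266,-105],[0,0,60.6],-1],
  [[413,266,-50],[0,0,60.6],-1],
  [[413,266,0],[0,0,60.6],-1],
  [[413,266,0],[0,0,60.6],-1],
])

```text
time: 6.22
tool_pos: [0.5466, 0.2614, 0.1456]
ee_rot: [-3.133, 0.009, 1.11]
wrist_force: [0.7, -1.0, -0.1]
width: 0.0002
```

Run:
```python
from h import *
print(tcp())
for i in range(3): print(*ang()[:3]); 
t,a,k,im=ang("side"); print(t,a,k)
```

```text
(6.225, array([0.5466, 0.2614, 0.1456]), 'r', np.float64(0.3514), 'a', np.float64(0.7778), 'yaw', array([-3.1334,  0.0088,  1.1097]), 'F', array([ 0.71, -0.96, -0.15]))
6.225 -0.021698271629925537 148
6.275 -0.013313378923178345 148
6.325 -0.004928183793185574 148
6.375 0.005192459710522486 111
```

Call:
move_arm([
  [[0,0,-2],[0,0,0],-1],
  [[0,0,-2],[0,0,0],-1],
  [[0,0,-2],[0,0,0],-1],
  [[0,0,-2],[0,0,0],-1],
  [[0,0,-2],[0,0,0],-1],
  [[0,0,-2],[0,0,0],-1],
  [[0,0,-2],[0,0,0],-1],
  [[0,0,-2],[0,0,0],-1],
  [[0,0,-2],[0,0,0],-1],
  [[0,0,-2],[0,0,0],-1],
  [[0,0,-2],[0,0,0],-1],
  [[0,0,-2],[0,0,0],-1],
])

```text
time: 7.92
tool_pos: [0.5499, 0.2627, 0.1534]
ee_rot: [3.142, 0.0, 1.11]
wrist_force: [-0.1, -0.2, -0.2]
width: 0.0004
```

Run:
```python
from h import *
print(tcp())
for i in range(3): t,a,k,im=ang(); print(t,a,k)
t,a,k,i2=ang("side"); print(t,a,k)
u=np.vstack([im[130:290,200:420],i2[80:240,230:450]]); cv2.imwrite("pics/b.png",cv2.resize(np.hstack([u[:160],u[160:]]),None,fx=1.8,fy=1.8)[:,:,::-1])
```

```text
(7.925, array([0.5499, 0.2627, 0.1534]), 'r', np.float64(0.35), 'a', np.float64(0.787), 'yaw', array([3.1416e+00, 1.0000e-04, 1.1096e+00]), 'F', array([-0.07, -0.2 , -0.19]))
7.925 0.2242659186928241 148
7.975 0.2310825773451007 144
8.025 0.23757909777156674 144
8.075 0.24711429726656808 99
```

View pics/b.png

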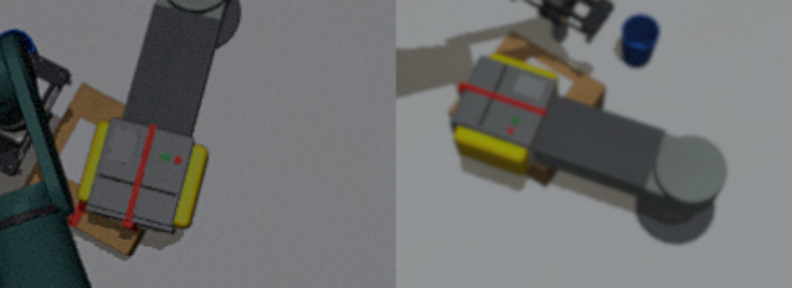

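The head is coming in at about 0.13 rad/s, the carton is below it, and the hand is clear of the cup. I'm backing the hand to just ahead of the contact point and measuring once more.

Call:
move_arm([
  [[-7,0,0],[0,0,0],-1],
  [[-14,0,0],[0,0,0],-1],
  [[-21,0,0],[0,0,0],-1],
  [[-26,0,0],[0,0,0],-1],
  [[-28,0,0],[0,0,0],-1],
  [[-28,0,0],[0,0,0],-1],
])

```text
time: 8.88
tool_pos: [0.5375, 0.2375, 0.1535]
ee_rot: [3.141, -0.0, 1.109]
wrist_force: [0.7, -0.2, -0.0]
width: 0.0006
```

Run:
```python
from h import *
print(tcp())
for i in range(2): t,a,k,im=ang(); print(t,a,k)
```

```text
(8.875, array([0.5375, 0.2375, 0.1535]), 'r', np.float64(0.3419), 'a', np.float64(0.7093), 'yaw', array([ 3.1414e+00, -2.0000e-04,  1.1094e+00]), 'F', array([ 0.73, -0.17, -0.05]))
8.875 0.3466786170323023 130
8.925 0.35296328220185147 126
```

Call:
move_arm([
  [[0,0,0],[0,0,0],-1],
  [[1,0,0],[0,0,0],-1],
  [[3.3,0,0],[0,0,0],-1],
  [[5.6,0,0],[0,0,0],-1],
  [[7.9,0,0],[0,0,0],-1],
  [[10.2,0,0],[0,0,0],-1],
  [[12.5,0,0],[0,0,0],-1],
  [[14.8,0,0],[0,0,0],-1],
  [[17.1,0,0],[0,0,0],-1],
  [[19.4,0,0],[0,0,0],-1],
  [[21.7,0,0],[0,0,0],-1],
  [[24,0,0],[0,0,0],-1],
  [[26.3,0,0],[0,0,0],-1],
])

```text
time: 10.6
tool_pos: [0.5492, 0.2612, 0.1534]
ee_rot: [-3.141, 0.0, 1.11]
wrist_force: [0.6, 0.5, 0.5]
width: 0.0007
```

Run:
```python
from h import *
print(tcp())
for n in("top","side","top","side"): t,a,k,im=ang(n); print(n,t,a,k)
```

```text
(10.6, array([0.5492, 0.2612, 0.1534]), 'r', np.float64(0.3495), 'a', np.float64(0.7826), 'yaw', array([-3.1415e+00,  2.0000e-04,  1.1096e+00]), 'F', array([0.57, 0.46, 0.46]))
top 10.6 0.483072780605866 149
side 10.65 0.48628773154802446 99
top 10.7 0.4828769161119963 147
side 10.75 0.48642049939453386 102
```

Almost at rest, about 2–3 mm past the label. I'm taking the hand away and watching.

Call:
move_arm([
  [[10,0,0],[0,0,0],-1],
  [[25,0,0],[0,0,0],-1],
  [[45,0,0],[0,0,0],-1],
  [[65,0,0],[0,0,0],-1],
  [[80,0,-10],[0,0,0],-1],
  [[90,0,-40],[0,0,0],-1],
  [[90,0,-40],[0,0,0],-1],
  [[90,0,-40],[0,0,0],-1],
])

```text
time: 11.8
tool_pos: [0.589, 0.3418, 0.1924]
ee_rot: [-3.141, 0.001, 1.11]
wrist_force: [0.3, 0.8, -0.7]
width: 0.0003
```

Run:
```python
from h import *
print(tcp())
for n in("top","side","top","side"):
    t,a,k,im=ang(n); print(n,t,a,k)
    cv2.imwrite(f"pics/c_{n}.png",im[:,:,::-1])
a=cv2.imread("pics/c_top.png")[140:290,190:350]; b=cv2.imread("pics/c_side.png")[80:230,220:380]
cv2.imwrite("pics/c.png",cv2.resize(np.hstack([a,b]),None,fx=2.5,fy=2.5,interpolation=cv2.INTER_CUBIC))
# front tape on carton / front strip on head: red blobs
for n in("top","side"):
    im=cv2.imread(f"pics/c_{n}.png")[:,:,::-1].copy()
    for c,s in blobs(red(im),5)[0]:
        p=plane(n,c,.225)[0]-[*C,0]; q=plane(n,c,.09)[0]-[*C,0]
        if .2<p[1]+.2<.6 and np.hypot(*p[:2])<.6: print(n,c,s,"z.225 r,a",np.hypot(*p[:2]).round(3),np.arctan2(p[1],-p[0]).round(4),"z.09",np.hypot(*q[:2]).round(3),np.arctan2(q[1],-q[0]).round(4))
```

```text
(11.8, array([0.589 , 0.3418, 0.1924]), 'r', np.float64(0.3876), 'a', np.float64(1.0044), 'yaw', array([-3.1410e+00,  1.1000e-03,  1.1099e+00]), 'F', array([ 0.31,  0.84, -0.66]))
top 11.8 0.48283559100085544 147
side 11.85 0.4862543621160295 99
top 11.9 0.4831115078661521 144
side 11.95 0.486429299264166 100
top [257.7  58.3] [251  53  14  11 124] z.225 r,a 0.229 2.4047 z.09 0.295 2.5054
top [248.6 217.8] [234 191  31  52 186] z.225 r,a 0.342 0.4819 z.09 0.336 0.5647
top [272. 213.] [271 212   3   3   9] z.225 r,a 0.304 0.3171 z.09 0.29 0.3881
top [241.9 250. ] [238 245   9  11  53] z.225 r,a 0.428 0.417 z.09 0.429 0.4753
side [300.5 113.3] [280 102  43  25 121] z.225 r,a 0.336 0.4847 z.09 0.39 0.6361
```

View pics/c.png

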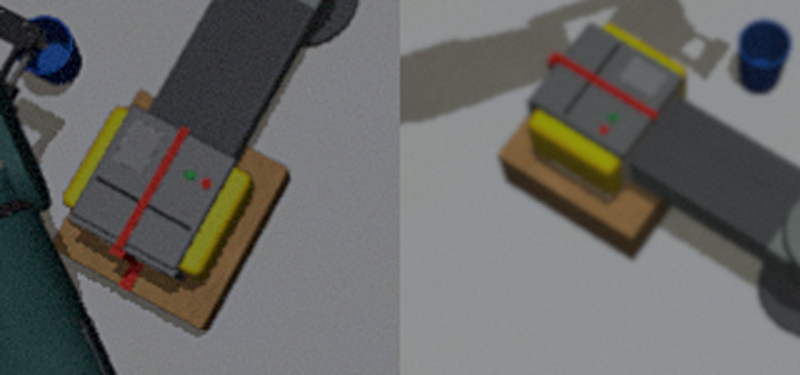

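It's at rest 2–3 mm from the label's line, which is about the calibration accuracy, so another touch isn't worth the risk. The fingers are above cup height. I'm lifting the hand further and watching for more than 5 s.

Call:
move_arm([
  [[0,0,-20],[0,0,0],-1],
  [[0,0,-40],[0,0,0],-1],
  [[0,0,-60],[0,0,0],-1],
  [[0,0,-60],[0,0,0],-1],
  [[0,0,-60],[0,0,0],-1],
  [[0,0,-60],[0,0,0],-1],
  [[0,0,-60],[0,0,0],-1],
  [[0,0,-60],[0,0,0],-1],
  [[0,0,-60],[0,0,0],-1],
  [[0,0,-60],[0,0,0],-1],
  [[0,0,-60],[0,0,0],-1],
  [[0,0,-60],[0,0,0],-1],
  [[0,0,-60],[0,0,0],-1],
  [[0,0,-60],[0,0,0],-1],
  [[0,0,-60],[0,0,0],-1],
  [[0,0,-60],[0,0,0],-1],
  [[0,0,-60],[0,0,0],-1],
  [[0,0,-60],[0,0,0],-1],
  [[0,0,-60],[0,0,0],-1],
  [[0,0,-60],[0,0,0],-1],
])

```text
time: 14.5
tool_pos: [0.5892, 0.3417, 0.2534]
ee_rot: [3.142, 0.0, 1.11]
wrist_force: [0.1, -0.4, -0.4]
width: 0.0005
```

Call:
move_arm([
  [[0,0,0],[0,0,0],-1],
  [[0,0,0],[0,0,0],-1],
  [[0,0,0],[0,0,0],-1],
  [[0,0,0],[0,0,0],-1],
  [[0,0,0],[0,0,0],-1],
  [[0,0,0],[0,0,0],-1],
  [[0,0,0],[0,0,0],-1],
  [[0,0,0],[0,0,0],-1],
  [[0,0,0],[0,0,0],-1],
  [[0,0,0],[0,0,0],-1],
  [[0,0,0],[0,0,0],-1],
  [[0,0,0],[0,0,0],-1],
  [[0,0,0],[0,0,0],-1],
  [[0,0,0],[0,0,0],-1],
  [[0,0,0],[0,0,0],-1],
  [[0,0,0],[0,0,0],-1],
  [[0,0,0],[0,0,0],-1],
  [[0,0,0],[0,0,0],-1],
  [[0,0,0],[0,0,0],-1],
  [[0,0,0],[0,0,0],-1],
])

```text
time: 17.0
tool_pos: [0.5893, 0.3417, 0.2534]
ee_rot: [3.142, 0.0, 1.11]
wrist_force: [-0.1, 0.8, 0.6]
width: 0.0007
```

Call:
move_arm([
  [[0,0,0],[0,0,0],-1],
  [[0,0,0],[0,0,0],-1],
  [[0,0,0],[0,0,0],-1],
  [[0,0,0],[0,0,0],-1],
  [[0,0,0],[0,0,0],-1],
  [[0,0,0],[0,0,0],-1],
  [[0,0,0],[0,0,0],-1],
  [[0,0,0],[0,0,0],-1],
])

```text
time: 18.0
tool_pos: [0.5893, 0.3417, 0.2535]
ee_rot: [3.142, 0.0, 1.11]
wrist_force: [-0.1, -0.1, -0.4]
width: 0.0002
```

Run:
```python
from h import *
print(tcp())
for n in("top","side","top","side"):
    t,a,k,im=ang(n); print(n,t,a,k)
    cv2.imwrite(f"pics/d_{n}.png",im[:,:,::-1])
```

```text
(18.0, array([0.5893, 0.3417, 0.2535]), 'r', np.float64(0.3874), 'a', np.float64(1.0048), 'yaw', array([3.1415, 0.    , 1.1096]), 'F', array([-0.07, -0.07, -0.38]))
top 18.0 0.48299098510622646 142
side 18.05 0.4864792707289415 102
top 18.1 0.48296303900865617 148
side 18.15 0.4862729662996149 102
```

View pics/d_top.png

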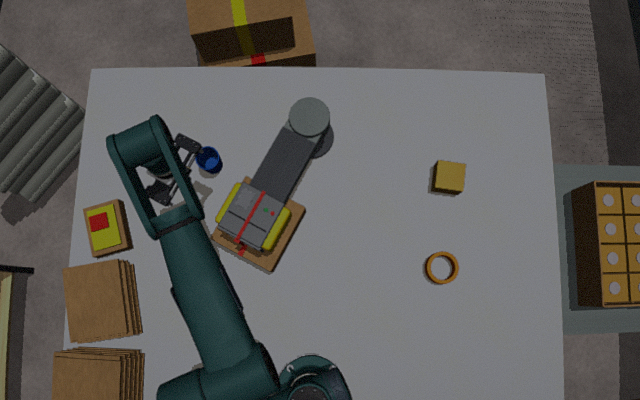

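The head's red line at about (248,217) lies over the carton's middle. It has not moved for more than 6 s, the hand is clear, and the cup, gift box and tape roll are where they started. Handing in.

```bash
python3 -c "
from bench import order
print(order.close_job())"
```

```text
the job is handed in; nothing more can be done
None
```

The printer head is standing still over the label, untouched, and the job was handed in at about 18 s of robot time.

- **Swing:** I gave the right pad one calm push at about 32 mm/s, and the arm then coasted at 0.19 rad/s or less. I carried the hand over the top to the left side. There I braked it on the left pad with the hand moving away at about half the head's speed, which left it at rest.
- **Standstill:** After the hand withdrew, the measured angle stayed between 0.4828 and 0.4831 rad (top camera) from 10.6 s to 18.1 s. The side camera read 0.4863 to 0.4865 rad over the same time. That is over 7 s of watching with no visible motion.
- **Centring:** The label's line measures 0.477 rad. The two cameras put the head about 2 mm and 3 mm past it, to the left. That is close to the 2 mm calibration accuracy, so I did not touch it again.
- **Other things:** In the last picture the cup, gift box and tape roll are where they started, and the end stops were never approached. No contact with the grey cover showed, and the force readings at the end of each move stayed around 1 N. The hand was clear of everything at hand-in.

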